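# Make up the three printmaking kits

### The job

Make up the three kits for the printmaking class: the ink roller and the tall tin go into the plain wooden tray, and the wooden baren and the squat tin into the divided metal tray, one in each compartment, everything standing flat on the tray floors in its normal position. For the carving kit, lift the gouge out of its stand and slip it blade down to the bottom of the crowded pot, easing aside the two brushes, which must stay in the pot. Do not tip the tins over at any time, and let go of everything.

Things in the scene. Friction and masses are not known exactly. Their poses are not given: they have to be found in the camera images.
- ink_roller: Small hand ink roller, 68 mm wide, 41 tall, 0.18 kg, lying level on its black rubber roller and two legs. Origin: at the support below it; x from handle to roller, z up. Roller: 34 mm diameter, axis at x=+50, front x=+67 mm. Steel yoke with legs: x=+11 to +57. Round wooden handle 22 mm diameter, axis at z=30 mm, from x=+4 to -75 mm; hold it across, near the yoke (about x=-8 mm).
- tall_tin: Tall slim metal ink tin with paper label and dark lid, upright cylinder 44 mm diameter (lid 43 mm), 76 mm tall. Origin: centre of its underside, z up.
- squat_tin: Squat metal ink tin with dark lid, upright cylinder 61 mm diameter, 36 mm tall. Origin: centre of its underside, z up.
- baren: Baren (printing rubber): flat wooden disc 84 mm diameter, 12 mm thick, with an upright bar handle across its top, 66 mm long (along its x), 20 mm wide (along its y), reaching up to 39 mm above the underside. Origin: centre of the underside, z up.
- gouge: Carving gouge, upright, blade down in the hole of a fixed wooden stand block (54 x 54 x 60 mm high). Origin: blade tip, z up along the tool, 150 mm long: steel blade 8 mm diameter with tapered tip to z=48 mm, brass collar 15 mm diameter to z=60, round wooden handle 18 mm diameter to z=150. The tip starts 12 mm above the table, 48 mm deep in the stand.
- plain_tray: TARGET. Plain undivided wooden tray, fixed, 240 mm (x) by 112 mm (y) outside, 232 by 104 mm inside, rim 18 mm high, walls and floor 4 mm thick. Origin: centre of the underside.
- divided_tray: TARGET. Metal tray, fixed, 240 mm (x) by 112 mm (y) outside, rim 18 mm high, walls and floor 4 mm thick; one 4 mm partition at x=0, as high as the rim, makes two compartments of 114 mm (x) by 104 mm (y), centred at x=+59 and x=-59 mm. Origin: centre of the underside.
- tool_pot: TARGET. White ceramic tool pot, fixed, 80 mm high, mouth 54 mm inside diameter (50 mm at the bottom), floor 5 mm thick. Origin: centre of the underside. Two loose brushes stand in it, leaning at the start toward the pot's +x and -x, so that the pot's axis lies between them.
- brush_a: Loose wooden brush standing in the pot, bristles up, 104 mm long, 12 mm thick, leaning toward the pot's +x. Origin: centre of its foot, z along the brush. Stays in the pot.
- brush_b: Loose wooden brush, the same, leaning toward the pot's -x. Origin: centre of its foot, z along the brush. Stays in the pot.
Things that resemble listed ones, but are neither listed nor needed, are in the scene too. Leave any green, turquoise or yellow look-alike of the squat_tin alone.

How it is judged:
By the outcome, as a careful person would: the job done as asked, in the order asked, and still so for the second after the job is handed in, with the robot touching nothing.
It also fails if it takes over 128 s, if anything falls off the work surface, if the arm or the gripper's body presses on something with over 40 N, if the wrist force passes 120 N, or if a joint passes its speed limit or range.

### The arm

A 6-joint arm with a two-finger parallel gripper is mounted at the origin on the work surface. World frame = base frame: x ahead of the robot, y to its left, z up, the work surface at z = 0. Lengths are in mm, angles in rad, forces in N, time in s.
With the tool pointing down it reaches from about 300 to 750 mm from the base axis. Payload 8.5 kg.
Tool frame: the origin (TCP) lies at the very end of the fingers, on their centre line; the grasp point (between the pads) lies 19 mm behind it (env.tcp_to_grasp is the distance from the TCP to the grasp point, in mm); z points along the fingers, y is the line along which they close (so a half turn about z gives the same grasp; the last joint's range is limited). The gripper opens to 88 mm and grips with 3 to 60 N. Pads are 18 mm wide; open, the fingers measure 123 mm over their backs; the gripper's body (75 mm by 187 mm) begins 45 mm behind the grasp point.
Start: joints at [-1.431, 0.381, 1.297, -0, 1.464, -0.215], TCP at [191.065, -515.727, 238.748] pointing down, gripper open.
Joint ranges: [-3.11, 3.11], [-0.89, 2.33], [0.22, 2.48], [-1.42, 4.56], [0.17, 2.85], [-2.88, 2.88]. Speed limits (rad/s): [2.39, 2.39, 3.14, 3.14, 3.14, 3.14].

### API

Orientations are given as a 3x3 rotation matrix whose columns are the frame's x, y, z axes.
In Python, from workcell import env, vision gives the robot as it stands. The module is installed in compiled form; this text tells all that it offers. Calls block until the motion is done:
- env.move_to(position, orientation): joint-space move of the TCP to a pose.
- env.move_straight(position, ori=None, rate=150): straight line of the TCP; ori=None keeps the orientation; rate is the mean speed in mm/s.
- env.set_joints(angles): joint-space move.
- env.gripper_to(opening): finger opening in mm; the grip force is fixed at half the most; returns when the fingers have stopped.
- env.pause(seconds).
- env.inverse_kinematics(position, orientation): joint angles nearest the present ones, or None.
- env.sense(): the state.
- vision.grab_frame(name): name is "side" or "top"; returns a dict with "img" (420x560x3 uint8, blue, green, red), "fx", "fy", "cx", "cy" (pixels), "eye" and "orientation" of the camera in the world. Camera axes: x right, y up, looking along -z (the intrinsics and any distortion apply to the point x, -y, -z); pixel columns grow to the right and rows downward; lengths in mm; the calibration is good to about 2 mm. A picture is of the moment at which its call begins. There is no depth.
A pose or a line that the arm cannot do raises env.PlanningError and nothing moves.
- env.hand_in(): hands the job in; it is judged then, once.
The state is a dict: "time_s": time; "joint_pos": joint angles; "qvel": joint speeds; "joint_torque": joint torques, N m; "tool_pos": TCP position; "ee_rot": TCP orientation; "force": force on the tool from outside, world axes, zero at the start; "torque": the same for the moment, N m; "grip_width": finger opening in mm; "grip_force": force on a finger pad.
Only numpy, scipy, OpenCV 4.12 (cv2) and the standard library are available. Lean on these libraries where they do the work, as an engineer would, in place of code of your own. Each camera call takes 0.05 s, during which the arm holds its last target. There are 200 camera calls.

## Working session

There is one attempt and no reset: what is moved stays moved. The work goes in short steps, each a Python script; the robot and the scene stay as the last script left them, time stands still between calls to the robot, and variables do not carry over. Pictures are saved under pics/ and viewed, at most 14 in all, crops included, and the job is handed in when it is done.

```bash
mkdir -p pics; ls
python3 - <<'E'
from workcell import env, vision
import cv2
for n in("top","side"):
    f=vision.grab_frame(n); cv2.imwrite(f"pics/{n}0.png",f["img"])
    print(n,{k:v for k,v in f.items() if k!="img"})
s=env.sense(); print(s["time_s"],s["force"],s["grip_width"],env.tcp_to_grasp)
E
```

```text
pics
top {'fx': 422.3555440856914, 'fy': 422.3555440856914, 'cx': 279.84079623398964, 'cy': 211.23401859850617, 'eye': array([ 298.51518156,  -18.59257597, 1206.2816418 ]), 'orientation': array([[-0.001477  ,  0.99392026, -0.11009243],
       [-0.99970349, -0.00414345, -0.02399526],
       [-0.02430553,  0.11002435,  0.99363166]])}
side {'fx': 410.8479536149574, 'fy': 410.8479536149574, 'cx': 280.76518600740525, 'cy': 203.958454045592, 'eye': array([-78.11864307, 716.55393687, 706.77565202]), 'orientation': array([[-0.81658978,  0.34410487, -0.46343604],
       [-0.57718314, -0.49565364,  0.64898929],
       [-0.00638339,  0.79744549,  0.60335722]])}
0.1 [-0.89210338  0.43103117  1.21981456] 88.00200657972464 18.700000000000003
```

View pics/top0.png

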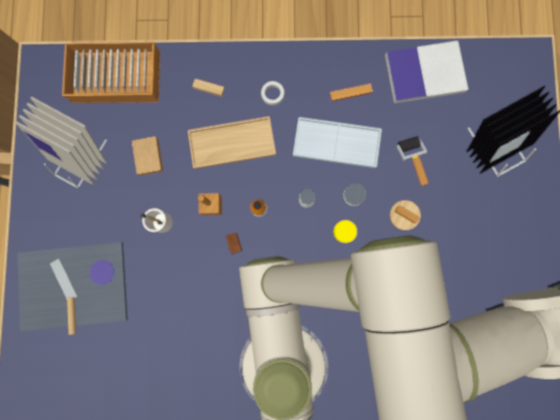

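View pics/side0.png

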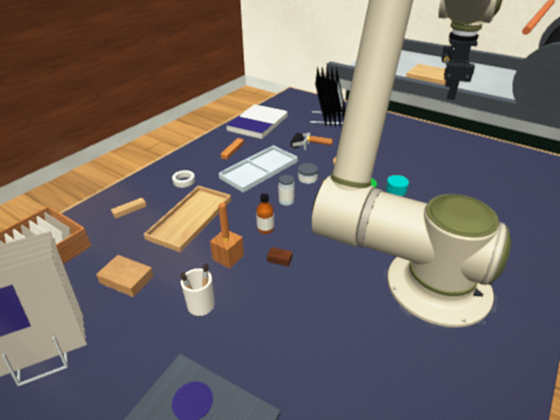

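Top view: roller (412,150) with handle (420,172), baren (405,215), grey squat tin (354,195) (look-alikes: yellow (345,231) in top; turquoise (398,187) and green (370,184) in side), tall tin (307,198) (could be confused with the brown bottle at (258,207)), gouge stand (208,203), pot (156,220), plain tray (232,142), divided tray (337,142). In the side view the arm hides the baren.

```bash
cat > h.py <<'E'
from workcell import env, vision
import numpy as np, cv2
def grab(n): return vision.grab_frame(n)
def ray(f,u,v):
    d=f["orientation"]@np.array([(u-f["cx"])/f["fx"],-(v-f["cy"])/f["fy"],-1.]); return f["eye"],d/np.linalg.norm(d)
def onz(f,u,v,z):
    e,d=ray(f,u,v); return e+d*(z-e[2])/d[2]
def tri(fa,pa,fb,pb):
    ea,da=ray(fa,*pa); eb,db=ray(fb,*pb)
    s=np.linalg.lstsq(np.c_[da,-db],eb-ea,rcond=None)[0]
    A,B=ea+s[0]*da,eb+s[1]*db; return (A+B)/2,np.linalg.norm(A-B)
def proj(f,p):
    c=f["orientation"].T@(np.asarray(p,float)-f["eye"]); return np.array([f["cx"]+f["fx"]*c[0]/-c[2],f["cy"]-f["fy"]*c[1]/-c[2]])
def crop(f,u,v,w,h,k): # enlarge
    return cv2.resize(f["img"][int(v-h/2):int(v+h/2),int(u-w/2):int(u+w/2)],None,fx=k,fy=k,interpolation=cv2.INTER_CUBIC)
def down(yaw): # finger closing axis y at angle yaw in world
    y=np.array([np.cos(yaw),np.sin(yaw),0]); z=np.array([0,0,-1.]); return np.c_[np.cross(y,z),y,z]
E
python3 - <<'E'
from h import *
t=grab("top"); s=grab("side")
a=crop(t,305,165,334,150,2.35)
b=crop(s,240,215,230,200,2.35)
cv2.imwrite("pics/ct.png",crop(t,340,180,200,150,4)); cv2.imwrite("pics/cs.png",crop(s,240,220,200,150,4)); cv2.imwrite("pics/cl.png",crop(t,205,190,150,110,5))
E
```

```text
(no output)
```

View pics/ct.png

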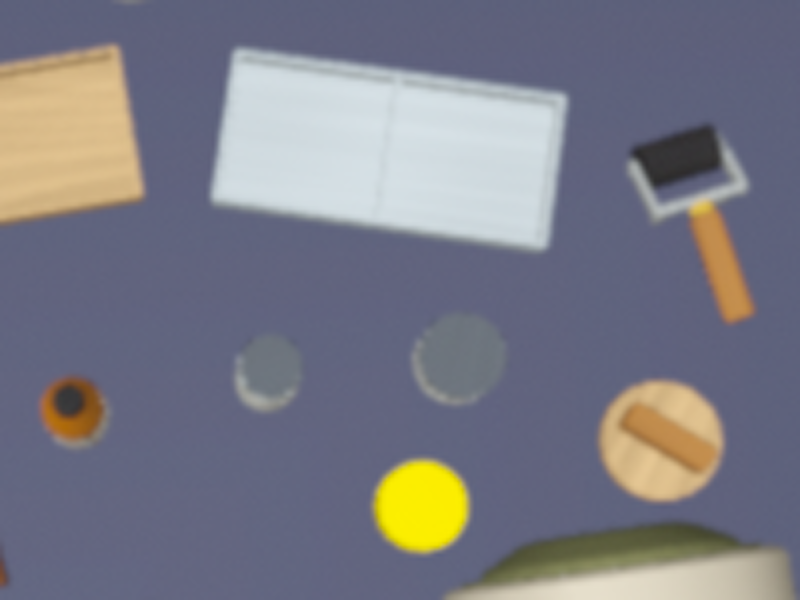

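View pics/cs.png

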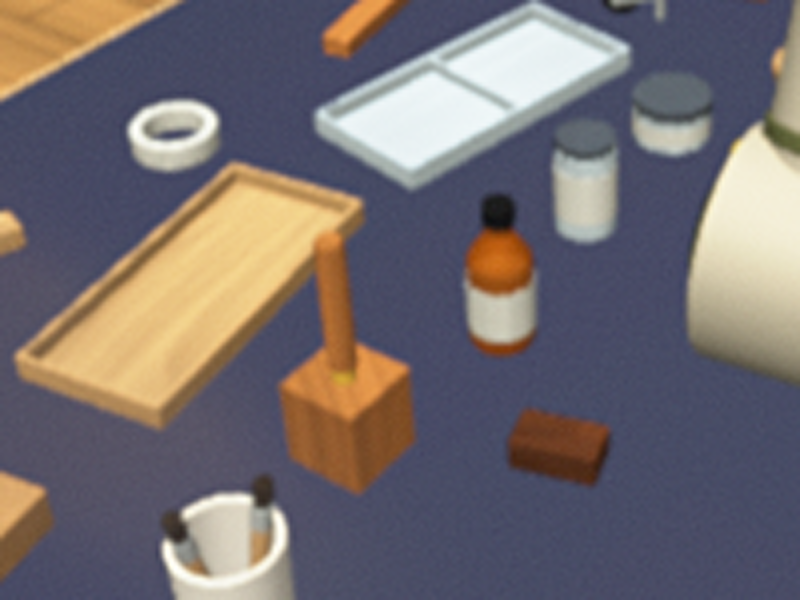

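View pics/cl.png

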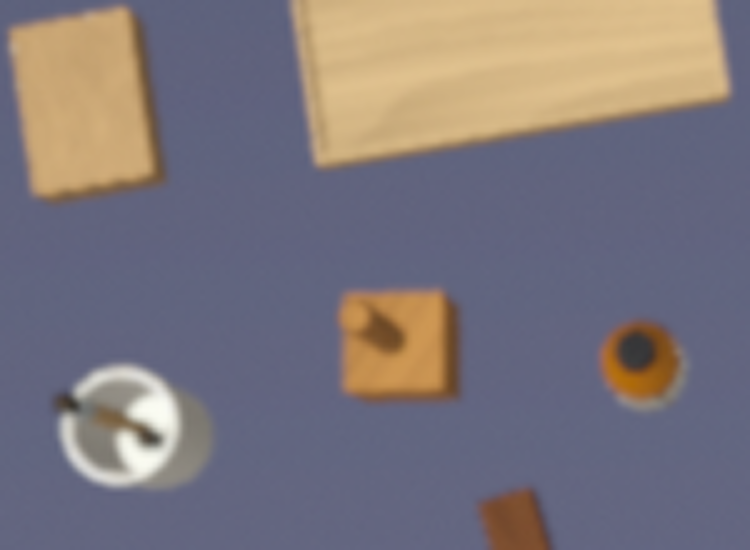

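```bash
cat >> h.py <<'E'
def blob(f,u,v,tol=25):
    """colour blob around seed; returns contour (float px) """
    k=4; im=cv2.resize(f["img"],None,fx=k,fy=k,interpolation=cv2.INTER_CUBIC)
    m=np.zeros((im.shape[0]+2,im.shape[1]+2),np.uint8)
    cv2.floodFill(im,m,(int((u+.5)*k),int((v+.5)*k)),0,(tol,)*3,(tol,)*3,4|(255<<8)|cv2.FLOODFILL_FIXED_RANGE|cv2.FLOODFILL_MASK_ONLY)
    c=max(cv2.findContours(m[1:-1,1:-1],cv2.RETR_EXTERNAL,cv2.CHAIN_APPROX_NONE)[0],key=cv2.contourArea)
    return ((c[:,0,:]+.5)/k-.5).astype(np.float32)
def cen(c): return np.array(cv2.fitEllipse(c)[0])
def com(c):
    m=cv2.moments(c); return np.array([m["m10"],m["m01"]])/m["m00"]
E
python3 - <<'E'
from h import *
np.set_printoptions(precision=1,suppress=True)
t=grab("top"); s=grab("side")
def T(U,V): return 240+U/4,105+V/4
def S(U,V): return 140+U/4,145+V/4
def L(U,V): return 130+U/5,135+V/5
def info(n,c): print(n,"com",com(c),"rect",cv2.minAreaRect(c),"area",cv2.contourArea(c))
for n,a,b in(("tall lid",T(270,362),S(585,138)),("squat lid",T(460,355),S(672,95))):
    ca,cb=blob(t,*a),blob(s,*b); info(n,ca); info(n,cb)
    p,e=tri(t,cen(ca),s,cen(cb)); print(n,p,e)
    d=[np.ptp(x) for x in np.array([onz(t,*q,p[2])[:2] for q in ca]).T]; print(" size",d)
for n,a,tol in(("plain",T(40,150),60),("divL",T(310,140),35),("divR",T(460,160),35),("roller",T(680,155),35),("handle",T(728,275),40),("barendisc",T(640,465),40),("barenbar",T(670,440),30),("stand",L(370,380),35),("gougetop",L(355,317),20),("potrim",L(115,370),25)):
    try:info(n,blob(t,*a,tol))
    except Exception as e: print(n,e)
for n,b,tol in(("gougehandle",S(335,290),35),("plain",S(180,300),60),("divfar",S(540,50),30),("divnear",S(420,120),30)):
    info("side "+n,blob(s,*b,tol))
cv2.imwrite("pics/rs.png",np.hstack([crop(s,312,140,64,40,6),crop(s,198,290,64,40,6)]))
E
```

```text
tall lid com [245.6 212.1] rect ((277.8722839355469, 229.92376708984375), (378.4088439941406, 561.6253051757812), 89.21625518798828) area 142529.25
tall lid com [286.  189.9] rect ((285.875, 189.75), (32.25, 18.0), 90.0) area 504.34375
tall lid [415.7  21.4 108.5] 23.07465087308771
 size [np.float64(994.58903653116), np.float64(1451.8577665964212)]
squat lid com [249.7 218.6] rect ((277.9035339355469, 230.701416015625), (380.0362548828125, 561.58251953125), 89.229248046875) area 149070.4375
squat lid com [307.2 173. ] rect ((307.4248962402344, 173.00436401367188), (21.64948272705078, 22.29928207397461), 1.4320961236953735) area 390.40625
squat lid [388.   13.  170.7] 70.1318405475842
 size [np.float64(938.476550285279), np.float64(1369.956853002565)]
plain com [231.2 141.9] rect ((230.99942016601562, 141.83578491210938), (38.80232238769531, 84.19229888916016), 80.38788604736328) area 3198.34375
divL com [337.  141.8] rect ((336.907470703125, 141.64749145507812), (83.93357849121094, 38.219120025634766), 8.130102157592773) area 3130.3125
divR com [337.  141.8] rect ((336.8900146484375,
[... 983 characters left out ...]
19.8634033203125), (21.93071174621582, 23.379955291748047), 24.775142669677734) area 189.40625
side gougehandle com [214.1 224.3] rect ((214.16390991210938, 232.5075225830078), (29.688798904418945, 73.92951965332031), 43.718841552734375) area 400.625
side plain com [186.  217.2] rect ((188.15817260742188, 217.12017822265625), (35.938270568847656, 91.03496551513672), 48.012786865234375) area 2456.125
side divfar com [257.2 168. ] rect ((257.89642333984375, 167.882568359375), (19.544219970703125, 69.09324645996094), 62.63645553588867) area 1011.0
side divnear com [257.2 168. ] rect ((257.89581298828125, 167.89013671875), (19.540786743164062, 68.87515258789062), 62.650123596191406) area 1006.25
```

View pics/rs.png

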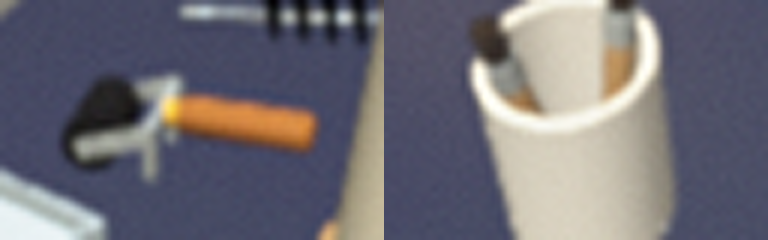

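The tall tin, squat tin, roller, baren bar and brush heads are all clear in the crops. Next I'll tighten the masks and turn them into world points.

Run:
```python
from h import *
np.set_printoptions(precision=1,suppress=True)
t=grab("top"); s=grab("side")
def T(U,V): return 240+U/4,105+V/4
def S(U,V): return 140+U/4,145+V/4
def L(U,V): return 130+U/5,135+V/5
def W(c,z): return np.array([onz(t,*q,z)[:2] for q in c])
for n,a,b,tl in(("tall lid",T(270,362),S(585,138),11),("squat lid",T(460,355),S(672,95),11)):
  for tol in(8,tl,14):
    ca,cb=blob(t,*a,tol),blob(s,*b,tol+6)
    p,e=tri(t,cen(ca),s,cen(cb)); print(n,tol,p,e,"size",np.ptp(W(ca,p[2]),axis=0),cen(ca),cen(cb))
for n,a,b in(("plain",T(40,150),S(180,300)),("div",T(310,140),S(540,50))):
    tol=60 if n=="plain" else 35
    ca,cb=blob(t,*a,tol),blob(s,*b,tol)
    bx=cv2.boxPoints(cv2.minAreaRect(ca)); w=W(bx,18); c=w.mean(0)
    e=[w[i]-w[i-1] for i in range(4)]; e=max(e,key=np.linalg.norm); print(n,"c",c,"edges",[np.linalg.norm(w[i]-w[i-1]) for i in range(4)],"yaw",np.arctan2(e[1],e[0]))
    print("  side hull: left",cb[cb[:,0].argmin()],"top",cb[cb[:,1].argmin()],"right",cb[cb[:,0].argmax()],"pred",[proj(s,[*q,18]) for q in w])
    for k in (cb[cb[:,0].argmin()],cb[cb[:,1].argmin()],cb[cb[:,0].argmax()]):
        q=min(bx,key=lambda q:np.linalg.norm(proj(s,[*onz(t,*q,18)[:2],18])-k)); print("  corner",*tri(t,q,s,k))
# roller
h=blob(t,*T(728,275),40); r=blob(t,*T(680,155),35); hs=blob(s,318,139.5,45)
print("handle",tri(t,com(h),s,com(hs)),com(hs),cv2.minAreaRect(hs)[1])
H=W([com(h)],32)[0]; R=W([com(r)],25)[0]; d=R-H; print("H",H,"R",R,"dist",np.linalg.norm(d),"yaw",np.arctan2(d[1],d[0]))
v=np.array(cv2.fitLine(W(h,32).astype(np.float32),cv2.DIST_L2,0,.01,.01)).ravel(); print("handle line yaw",np.arctan2(v[1],v[0]),"ends",(W(h,32)-H)@(-d/np.linalg.norm(d)).T.min() if 0 else np.ptp((W(h,32)-H)@d/np.linalg.norm(d)))
b=blob(t,*T(670,440),30); w=W(cv2.boxPoints(cv2.minAreaRect(b)),37); e=max([w[1]-w[0],w[2]-w[1]],key=np.linalg.norm); print("baren bar c",w.mean(0),np.linalg.norm(w[1]-w[0]),np.linalg.norm(w[2]-w[1]),"yaw",np.arctan2(e[1],e[0]))
bd=blob(t,*T(640,465),40);print("disc",[W([cv2.minEnclosingCircle(bd)[0]],12)[0],cv2.minEnclosingCircle(bd)])
g=blob(t,*L(355,317),20); gs=blob(s,*S(330,238),20); print("gouge top",tri(t,com(g),s,np.array(S(329,238))),W([com(g)],162))
st=blob(t,*L(370,380),35); print("stand",W([cv2.minAreaRect(st)[0]],60),cv2.contourArea(st))
# pot
m=cv2.inRange(t["img"],(200,205,205),(255,255,255)); m[:,:140]=0;m[:,175:]=0;m[:205]=0;m[240:]=0
c=max(cv2.findContours(m,0,1)[0],key=cv2.contourArea)[:,0].astype(np.float32); E=cv2.fitEllipse(cv2.convexHull(c)); print("pot",E,W([E[0]],80), "side pred",proj(s,[*W([E[0]],80)[0],80]))
```

```text
tall lid 8 [464.  -65.5  32.1] 3.1412879043706594 size [55.2 49.7] [306.4 198.1] [285.9 191.3]
tall lid 11 [463.7 -65.3  32.5] 2.718348487188563 size [57.3 51.8] [306.4 198.3] [285.9 191.2]
tall lid 14 [463.3 -65.3  36.6] 2.607978408803961 size [60.7 53.8] [306.4 198.2] [286.  190.1]
squat lid 8 [ 473.  -196.8   39.6] 0.7959005355045382 size [66.  67.4] [354.  194.6] [307.6 167.7]
squat lid 11 [ 473.2 -197.    39.7] 0.793345954176895 size [68.1 68.8] [354.  194.6] [307.6 167.7]
squat lid 14 [ 476.2 -200.7   17.8] 1.9597948333597945 size [71.6 73. ] [354.  194.5] [307.4 172.9]
plain c [633.  151.2] edges [np.float64(115.38983100310105), np.float64(244.9352850615621), np.float64(115.22773316486321), np.float64(242.34470644575555)] yaw -1.4076160233634725
  side hull: left [143.9 233.1] top [197.6 185.6] right [229.6 195.4] pred [array([140.8, 234.1]), array([197. , 184.8]), array([230.2, 194.5]), array([178.3, 246.8])]
  corner [666.  278.8  21.7] 6.610729913978425
  corner [709.8  39.9  14.9] 2.33278860363519
  corner [597.4  22.1  14.5] 1.2821784981613638
div c [ 631.1 -153.8] edges 
[... 475 characters left out ...]
 (array([ 540.8, -383.2,   33.8]), np.float64(2.5857524426905902)) [320.2 139.3] (24.681718826293945, 5.0353617668151855)
H [ 542.4 -383.2] R [ 621.4 -359. ] dist 82.6675522942432 yaw 0.29609535573350854
handle line yaw 0.28515133 ends 84.97966681881208
baren bar c [ 419.  -340.5] 25.575874376764947 69.4862287830715 yaw -2.1298208560146596
disc [array([ 419.4, -342.7]), ((404.8455810546875, 214.73529052734375), 14.82339859008789)]
gouge top (array([448.2, 204.9, 160.6]), np.float64(3.964648518018953)) [[449.6 205.8]]
stand [[449.1 206.2]] 375.125
pot ((157.83680725097656, 219.14971923828125), (12.454604148864746, 21.500377655029297), 174.4668731689453) [[403.2 337.8]] side pred [198.1 275. ]
```

```bash
cat >> h.py <<'E'
PT=np.array([633,151.2]); PY=1.734; DT=np.array([631.1,-153.8]); DY=-1.727
def u(a): return np.array([np.cos(a),np.sin(a)])
def best(xy,z,yaw):
    q=env.sense()["joint_pos"]; o=[]
    for a in(yaw,yaw+np.pi):
        j=env.inverse_kinematics([*xy,z],down(a))
        if j is not None: o.append((np.abs(np.array(j)-q).max(),a))
    return min(o)[1]
def st(n=""):
    s=env.sense(); print(n,"t",round(s["time_s"],1),"tcp",np.round(s["tool_pos"],1),"w",round(s["grip_width"],1),"gf",round(s["grip_force"],1),"F",np.round(s["force"],1)); return s
def pick(xy,yaw,z,op,hi,fl=True):
    a=best(xy,hi,yaw) if fl else yaw
    env.gripper_to(op); env.move_to([*xy,hi],down(a)); env.move_straight([*xy,z],rate=150); st("at")
    env.gripper_to(0); st("closed"); return a
def lower(xy,z):
    env.move_straight([*xy,z+15],rate=150); F0=env.sense()["force"][2]
    for k in range(18):
        env.move_straight([*xy,z+15-k-1],rate=40); F=env.sense()["force"][2]
        if F-F0>3 : break
    st("down");
E
python3 - <<'E'
from h import *
t=grab("top");s=grab("side")
print("tall",tri(t,(307.5,195.4),s,(285.9,179.2)),"pot",tri(t,(153.9,219.9),s,(196.4,281.)),onz(t,153.9,219.9,80),"bottle cap",tri(t,(256.9,205.1),s,(264.3,195.)))
o=np.array([575,-373]); ry=.29
a=pick(o-8*u(ry),ry+np.pi/2,11.5,70,130); print("toolyaw",a)
p=st()["tool_pos"]; env.move_straight([p[0],p[1],60]); s=st("lift")
cv2.imwrite("pics/r1.png",np.hstack([crop(grab("side"),312,140,80,70,5),crop(grab("top"),412,150,80,70,5)]))
E
```

```text
tall (array([465.4908479 , -67.15464107,  71.80493189]), np.float64(3.6357287423785802)) pot (array([400.32023925, 349.13875768,  74.37309795]), np.float64(3.4740354118868098)) [401.20389995 348.44010156  80.        ] bottle cap (array([435.93965302,  67.6888594 , 109.63918779]), np.float64(1.1841288394592313))
at t 3.4 tcp [ 567.7 -375.8   12.6] w 69.9 gf 0.0 F [-0.8 -0.5  0.2]
closed t 4.2 tcp [ 567.4 -375.4   11.5] w 20.6 gf 29.8 F [-0.2  0.1  0.5]
toolyaw 5.00238898038469
 t 4.2 tcp [ 567.4 -375.4   11.5] w 20.6 gf 29.8 F [-0.2  0.1  0.5]
lift t 4.7 tcp [ 567.1 -375.1   59.4] w 20.8 gf 29.8 F [-0.5  0.5 -1.9]
```

View pics/r1.png

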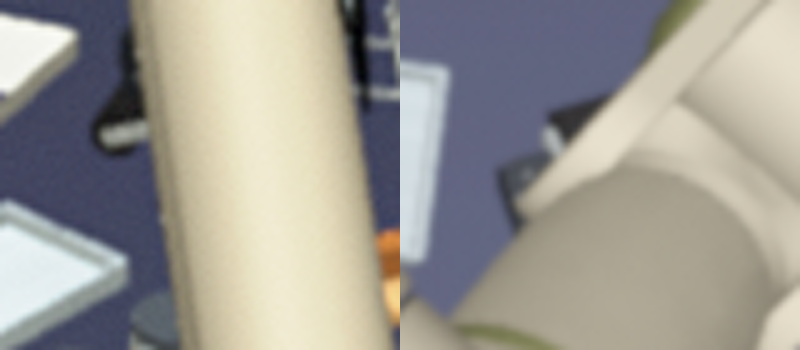

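The roller is held: 20.8 mm wide and about 1.8 N of weight. I'll place it in the plain tray, then fetch the tall tin.

Run:
```python
from h import *
a=5.00239+PY-.29
g=PT+(37-8)*u(PY)
env.move_straight([567.3,-375.5,110]); env.move_to([*g,110],down(a)); st("over"); lower(g,15.5)
env.gripper_to(40); p=st("rel")["tool_pos"]; env.move_straight([p[0],p[1],110])
a=best([465,-66.5],160,0.2); env.move_to([465,-66.5,160],down(a)); st("clear")
cv2.imwrite("pics/r2.png",np.hstack([crop(grab("side"),195,215,110,80,3.6),crop(grab("top"),235,145,110,80,3.6)]))
```

```text
over t 7.3 tcp [628.7 178.8 110. ] w 20.7 gf 29.8 F [ 0.4  0.  -1.4]
down t 12.0 tcp [628.6 179.6  15.2] w 20.9 gf 29.4 F [-1.  -2.1  5.2]
rel t 12.5 tcp [628.2 179.9  14.3] w 40.3 gf 0.0 F [-0.1  0.1  0.5]
clear t 14.4 tcp [465.6 -66.1 159.8] w 39.8 gf 0.0 F [-0.2 -0.6  0.5]
```

View pics/r2.png

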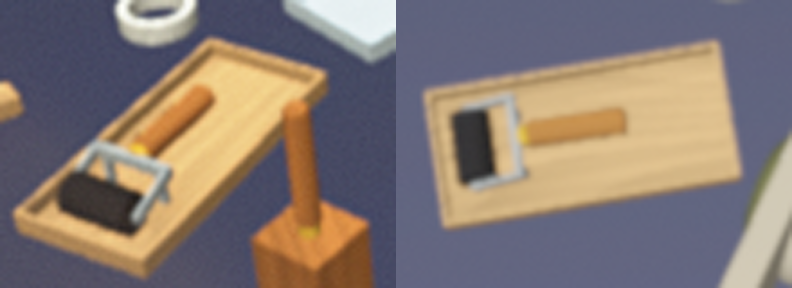

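The roller lies flat in the tray, black roller at crop (473,145) and handle end at (625,120), with space to its right for the tin.

Run:
```python
from h import *
a=pick([465,-66.5],0.2,35,82,160); 
s=grab("top"),grab("side")
p=st()["tool_pos"]; env.move_straight([465,-66.5,140]); st("lift")
g=PT-84*u(PY); b=best(g,140,PY+np.pi/2); env.move_to([*g,140],down(b)); st("over"); lower(g,39)
env.gripper_to(70); p=st("rel")["tool_pos"]; env.move_straight([p[0],p[1],150])
b=best([419,-342],120,1.012+np.pi/2); env.gripper_to(50); env.move_to([440,-200,160],down(b)); st("clear")
t,s=grab("top"),grab("side")
cv2.imwrite("pics/r3.png",np.hstack([crop(s,215,195,100,80,4),crop(t,240,150,100,80,4)])); cv2.imwrite("pics/b_s.png",np.hstack([crop(s,345,180,80,60,5),crop(t,400,215,80,60,5)]))
```

```text
at t 16.5 tcp [465.4 -66.6  35.6] w 82.2 gf 0.0 F [-0.7 -0.6  0.5]
closed t 17.2 tcp [464.8 -66.5  35.1] w 42.1 gf 30.0 F [-2.  -0.4  2.1]
 t 17.3 tcp [464.9 -66.5  35.1] w 42.6 gf 30.0 F [-1.9 -0.4  4.1]
lift t 18.1 tcp [464.6 -66.3 139.2] w 42.3 gf 30.0 F [ 0.1  0.1 -2.8]
over t 19.0 tcp [645.9  67.6 139.3] w 42.3 gf 30.0 F [-0.5 -0.3 -1.7]
down t 23.7 tcp [646.8  68.3  39.1] w 42.0 gf 30.0 F [-3.  -0.1  5.9]
rel t 24.3 tcp [646.6  68.3  37.9] w 69.9 gf 0.0 F [-0.3 -0.2  0. ]
clear t 27.0 tcp [ 440.6 -199.7  160.1] w 49.5 gf 0.0 F [-0.2  0.2  0.3]
```

View pics/r3.png

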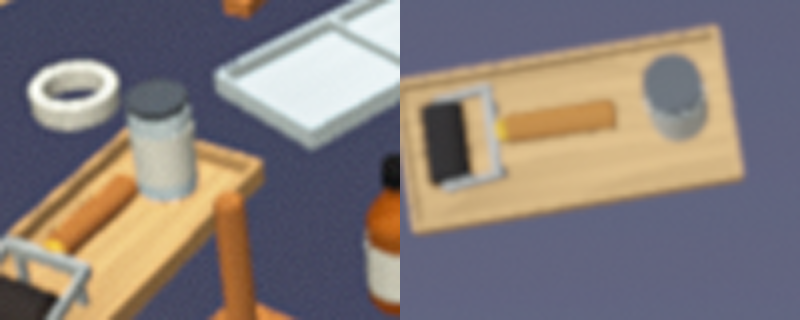

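View pics/b_s.png

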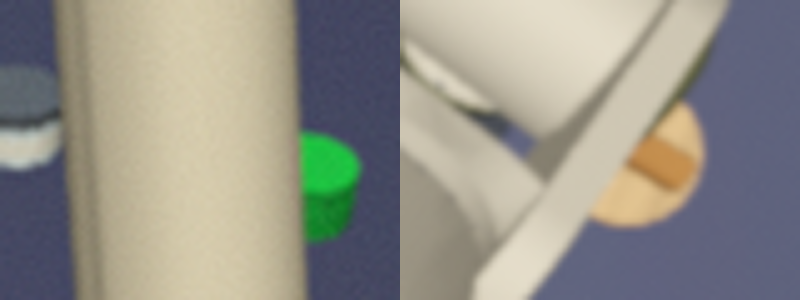

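The tall tin stands upright in the plain tray. The arm hides the baren and green tin from the side camera, so I'll swing aside to get both views clear.

Run:
```python
from h import *
np.set_printoptions(precision=1,suppress=True)
env.move_straight([440,-200,330],rate=300)
q=np.array(env.sense()["joint_pos"]); q[0]=1.75; q[5]=0; env.set_joints(list(q)); st("aside")
t,s=grab("top"),grab("side")
p=proj(s,[419,-342,39]); print("baren pred",p)
gm=cv2.inRange(s["img"],(0,120,0),(110,255,90)); g=max(cv2.findContours(gm,0,1)[0],key=cv2.contourArea); print("green",cv2.boundingRect(g),onz(s,*com(g),25))
cv2.imwrite("pics/b2.png",np.hstack([crop(s,p[0],p[1],66,54,6),crop(t,404,215,66,54,6)])); np.savez("aside.npz",t=t["img"],s=s["img"])
```

```text
aside t 31.0 tcp [-198.6  440.3  328.4] w 50.1 gf 0.0 F [-0.2  0.4  0.1]
baren pred [345.9 153.2]
green (356, 176, 21, 22) [ 292.5 -227.2   25. ]
```

View pics/b2.png

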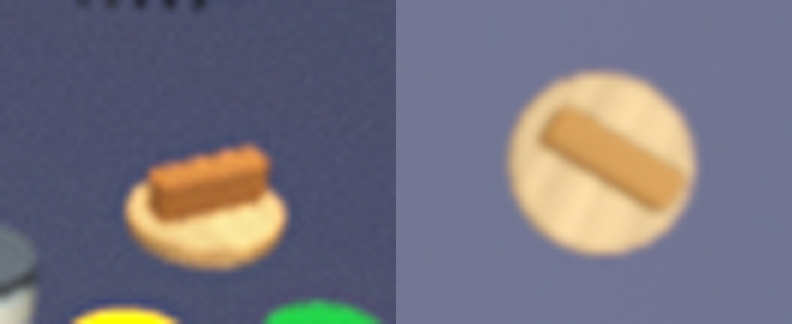

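The baren is clear in both views. The bar's top centre is at crop (210,168) in the side view and (613,160) in the top view; the disc is at (603,162).

Run:
```python
from h import *
np.set_printoptions(precision=1,suppress=True)
t,s=grab("top"),grab("side")
print(tri(t,(406.8,214.2),s,(346.6,153.6)),onz(t,406.8,214.2,39),onz(t,405.1,214.6,12))
b=best([419,-342],120,1.012+np.pi/2)
q=env.inverse_kinematics([419,-342,330],down(b)); env.set_joints(q); 
a=pick([419,-342],b,15.5,60,120); p=env.sense()["tool_pos"]; env.move_straight([p[0],p[1],90]); st("lift")
# bar x axis 1.012 -> parallel tray y (so fingers close along tray x)
d=[DY+np.pi/2-1.012+k*np.pi for k in(-1,0,1)]; d=min(d,key=abs); print("turn",d)
g=DT+59*u(DY); env.move_to([*g,90],down(a+d)); st("over"); lower(g,19.5)
env.gripper_to(45); p=st("rel")["tool_pos"]; env.move_straight([p[0],p[1],120])
b=best([473,-197],120,np.pi/2); env.gripper_to(84); env.move_to([473,-197,120],down(b)); st("clear")
t,s=grab("top"),grab("side")
cv2.imwrite("pics/r4.png",np.hstack([crop(s,268,163,100,80,4),crop(t,350,150,100,80,4)]))
```

```text
(array([ 417.3, -341.4,   38.3]), np.float64(2.104050226018754)) [ 418.2 -340.8   39. ] [ 419.8 -343.4   12. ]
at t 36.7 tcp [ 419.4 -342.6   16.5] w 60.1 gf 0.0 F [0.  0.  0.8]
closed t 37.4 tcp [ 419.1 -342.1   15.6] w 19.5 gf 30.0 F [0.6 0.6 1.6]
lift t 38.0 tcp [ 418.7 -341.7   89.2] w 20.0 gf 30.0 F [ 0.3  0.4 -1.4]
turn -1.1682036732051035
over t 39.4 tcp [ 621.5 -212.4   89.5] w 19.4 gf 30.0 F [-0.  -0.5 -1.5]
down t 43.9 tcp [ 622.1 -212.1   19.6] w 19.9 gf 30.0 F [-1.7 -0.2  7.3]
rel t 44.5 tcp [ 621.9 -212.1   18.4] w 44.8 gf 0.0 F [0.4 0.7 0.3]
clear t 46.7 tcp [ 473.8 -197.5  120.6] w 83.9 gf 0.0 F [0.  0.1 0.3]
```

View pics/r4.png

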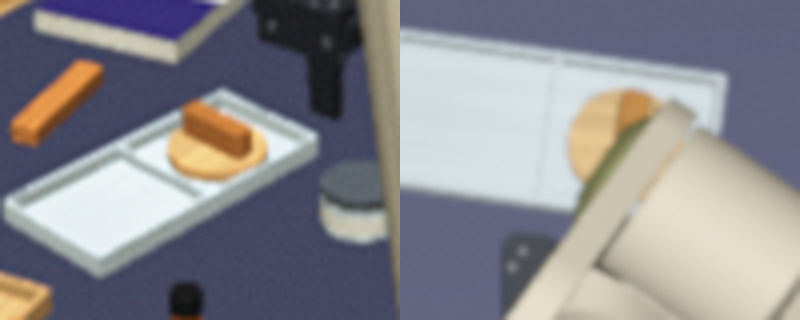

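The baren sits flat in its compartment. Squat tin next.

Run:
```python
from h import *
c=[473,-197.5]
a=pick(c,np.pi/2,16,84,120); env.move_straight([*c,90]); st("lift")
g=DT-59*u(DY); b=best(g,90,DY); env.move_to([*g,90],down(b)); st("over"); lower(g,20)
env.gripper_to(70); p=st("rel")["tool_pos"]; env.move_straight([p[0],p[1],120])
g=[449,206]; env.move_straight([p[0],p[1],260],rate=300); b=best(g,260,np.pi/4); env.move_to([*g,260],down(b)); st("clear")
t,s=grab("top"),grab("side")
cv2.imwrite("pics/r5.png",np.hstack([crop(s,268,163,100,80,4),crop(t,340,150,100,80,4)]))
cv2.imwrite("pics/pot.png",np.hstack([crop(s,198,285,50,60,8),crop(t,155,222,50,60,8)]))
```

```text
at t 48.1 tcp [ 473.4 -197.7   16.6] w 84.5 gf 0.0 F [ 0.3 -0.2 -0.3]
closed t 48.6 tcp [ 473.4 -198.    16.6] w 58.8 gf 30.0 F [ 0.1 -2.7  6.5]
lift t 49.2 tcp [ 472.4 -197.    89.1] w 58.9 gf 30.0 F [-0.2  0.8 -2.3]
over t 50.0 tcp [639.2 -96.1  89. ] w 58.9 gf 30.0 F [-0.8  0.  -2.5]
down t 54.3 tcp [640.3 -95.5  20.7] w 59.0 gf 30.0 F [-3.2  1.3  5.1]
rel t 54.7 tcp [640.3 -95.5  19.8] w 70.1 gf 0.0 F [-0.3  0.3  0.1]
clear t 57.4 tcp [449.5 205.6 259.5] w 70.3 gf 0.0 F [ 0.1 -0.1 -0.5]
```

View pics/r5.png

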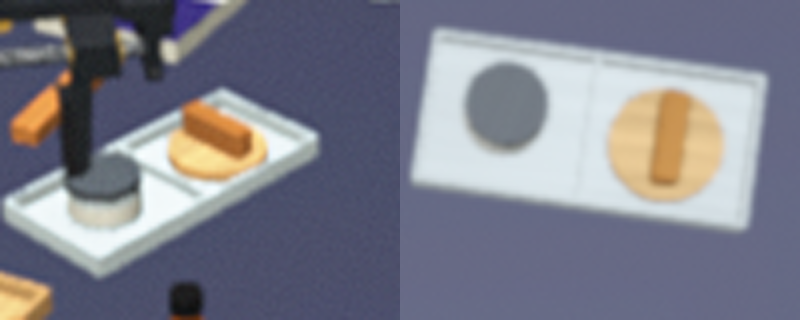

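View pics/pot.png

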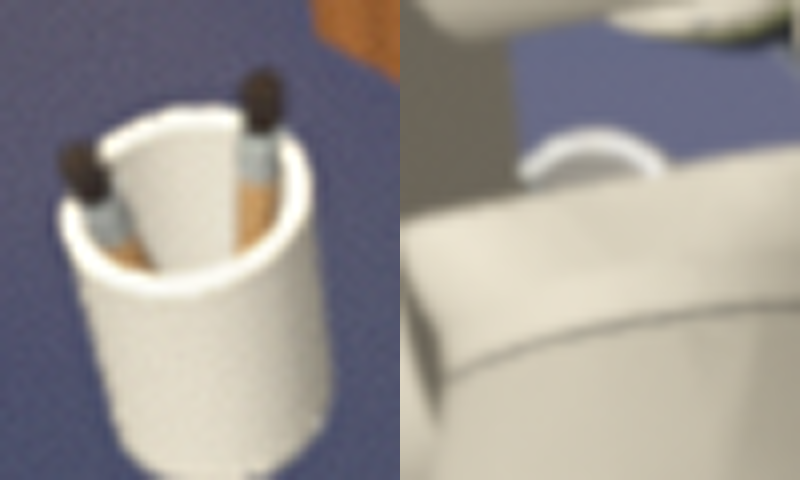

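Both divided-tray items are flat, one in each compartment: squat tin at crop (507,107), baren at (665,145). In the side crop the pot rim is centred at about (186,201), with the brush heads at (85,170) and (262,95) and a clear gap between them. Next is the gouge: lift it out, then make a force-guarded insertion.

Run:
```python
from h import *
np.set_printoptions(precision=1,suppress=True)
t,s=grab("top"),grab("side")
A=tri(t,(143.3,215.0),s,(183.1,275.7)); B=tri(t,(159.6,222.),s,(205.3,266.4)); print("heads",A,B,(A[0]+B[0])/2,"pot",tri(t,(153.6,219.7),s,(195.8,279.6)))
g=[449,206]; z=125
env.gripper_to(56); env.move_straight([*g,z]); st("at"); env.gripper_to(0); st("closed")
env.move_straight([*g,180],rate=80); st("up"); env.move_straight([*g,250]); st("out")
```

```text
heads (array([411.5, 369.5, 101. ]), np.float64(2.4627086085186956)) (array([392.8, 325.5, 101.1]), np.float64(2.204976666840743)) [402.1 347.5 101.1] pot (array([400.9, 349.1,  78. ]), np.float64(2.640407946281428))
at t 59.1 tcp [449.4 206.1 125.7] w 55.7 gf 0.0 F [ 0.4  0.4 -0.9]
closed t 59.8 tcp [449. 206. 125.] w 16.9 gf 30.0 F [0.  0.2 1.6]
up t 60.6 tcp [448.7 206.  179.6] w 17.0 gf 30.0 F [-0.3 -0.6 -1.4]
out t 61.2 tcp [448.6 205.9 249. ] w 17.3 gf 30.0 F [-1.  -0.4 -1.1]
```

```bash
cat > ins.py <<'E'
from h import *
def descend(c,z0,zend=117.5,fmax=7):
    z=z0; F0=env.sense()["force"].copy() if 0 else None
    while z>zend-3:
        z-=3; env.move_straight([*c,z],rate=45); s=env.sense(); F=np.array(s["force"])
        if F[2]>fmax-1 or np.hypot(*F[:2])>14: break
    st("stop"); return z
E
python3 - <<'E'
from ins import *
c=[401.3,348.3]
a=best(c,250,np.arctan2(44,18.7)+np.pi/2); env.move_to([*c,250],down(a)); st("over")
env.move_straight([*c,205]); 
print(descend(c,205))
E
```

```text
over t 62.7 tcp [401.4 348.1 249.6] w 17.1 gf 30.0 F [0.4 0.3 0.6]
stop t 70.7 tcp [402.4 348.9 116.7] w 16.6 gf 30.0 F [-0.2 -1.  13.4]
115
```

The tip reached the floor: TCP at about 117 mm against 118 expected. Release, retreat, then check by colour masks.

Run:
```python
from h import *
np.set_printoptions(precision=1,suppress=True)
p=env.sense()["tool_pos"]; env.move_straight([401.3,348.3,117.5],rate=40); st("relax")
env.gripper_to(36); p=st("rel")["tool_pos"]; env.move_straight([p[0],p[1],270],rate=120)
env.move_to([420,-60,330],down(best([420,-60],330,0.3))); env.pause(.5); st("away")
t,s=grab("top"),grab("side")
for n,f,(x0,x1,y0,y1) in(("side",s,(165,235,225,315)),("top",t,(130,180,190,245))):
    im=f["img"][y0:y1,x0:x1]; hsv=cv2.cvtColor(im,cv2.COLOR_BGR2HSV)
    for nm,m in(("dark",(im.max(2)<75).astype(np.uint8)),("orange",cv2.inRange(hsv,(5,90,70),(20,255,255)))):
        k,l,stt,c=cv2.connectedComponentsWithStats(m); print(n,nm,[(list(stt[i][:2]+[x0,y0]),list(stt[i][2:]),c[i]+[x0,y0]) for i in range(1,k) if stt[i][4]>5])
for z in(5,100,155): print(z,proj(s,[401,348.5,z]),proj(t,[401,348.5,z]))
```

```text
relax t 70.9 tcp [401.4 348.3 117.6] w 16.7 gf 30.0 F [-0.5  0.9  3.7]
rel t 71.4 tcp [401.2 348.3 117.4] w 35.5 gf 0.0 F [ 0.6 -0.2  0.4]
away t 74.8 tcp [420.  -59.9 330. ] w 35.5 gf 0.0 F [ 0.   0.8 -0.1]
side dark [([np.int64(165), np.int64(225)], [np.int32(14), np.int32(15), np.int32(142)], array([170.7, 231.7])), ([np.int64(201), np.int64(261)], [np.int32(6), np.int32(8), np.int32(37)], array([203.6, 264.8])), ([np.int64(181), np.int64(273)], [np.int32(6), np.int32(7), np.int32(28)], array([183.2, 276.2]))]
side orange [([np.int64(173), np.int64(225)], [np.int32(9), np.int32(4), np.int32(29)], array([177.1, 226.2])), ([np.int64(165), np.int64(225)], [np.int32(41), np.int32(27), np.int32(480)], array([183.6, 237.5])), ([np.int64(210), np.int64(229)], [np.int32(25), np.int32(39), np.int32(747)], array([223.6, 247.9])), ([np.int64(195), np.int64(263)], [np.int32(23), np.int32(26), np.int32(233)], array([206.6, 275.1])), ([np.int64(187), np.int64(285)], [np.int32(4), np.int32(3), np.int32(8)], array([188.8, 286.2]))]
top dark []
top orange [([np.int64(147), np.int64(218)], [np.int32(13), np.int32(21), np.int32(126)], array([152.9, 227.7]))]
5 [199.8 302.6] [162.2 222.3]
100 [193.9 271.8] [151.5 219.3]
155 [190.  251.9] [144.3 217.3]
```

Run:
```python
from h import *
np.set_printoptions(precision=1,suppress=True)
t,s=grab("top"),grab("side"); R={}
for n,f,(x0,x1,y0,y1) in(("side",s,(185,225,255,300)),("top",t,(140,175,205,250))):
    hsv=cv2.cvtColor(f["img"],cv2.COLOR_BGR2HSV)[y0:y1,x0:x1]; m=cv2.inRange(hsv,(5,90,70),(20,255,255))
    k,l,stt,c=cv2.connectedComponentsWithStats(m); i=1+stt[1:,4].argmax(); ys,xs=np.where(l==i)
    print(n); print("\n".join("".join(".#"[int(v)] for v in r) for r in (l==i)[ys.min():ys.max()+1,xs.min():xs.max()+1]),xs.min()+x0,ys.min()+y0)
```

```text
side
.................###...
...............######..
..............########.
.............#########.
............###########
...........############
...........###########.
...........###########.
..........###########..
..........##########...
.........##########....
........###########....
.......###########.....
.......##########......
......###########......
......##########.......
.....#########.........
....##########.........
....#########..........
...#########...........
..##########...........
..#########............
.########..............
.#######...............
######.................
####................... 195 263
top
...####......
....########.
......#######
......#######
......######.
......######.
.....######..
.....######..
....######...
....######...
....#####....
....#####....
...######....
...######....
..######.....
.#######.....
#######......
#######......
#######......
.#####.......
..###........ 147 218
```

Run:
```python
from h import *
np.set_printoptions(precision=1,suppress=True)
t,s=grab("top"),grab("side")
T,e=tri(t,(150.,236.),s,(214.3,266.)); print("top",T,e)
d=T-np.array([401,348.5,5]); print("lean vec",d,np.linalg.norm(d),np.degrees(np.arccos(d[2]/np.linalg.norm(d))))
for r in(0,6,12,18,22):
    h=-d[:2]/np.linalg.norm(d[:2]); tip=np.array([401+h[0]*r,348.5+h[1]*r,5+0.]); print(r,np.linalg.norm(T-tip), "axis r at z80", end=" "); a=tip+(T-tip)*75/(T[2]-5); print(a[:2]-[401,348.5],np.linalg.norm(a[:2]-[401,348.5]))
```

```text
top [353.2 337.6 135.9] 4.098032399160217
lean vec [-47.8 -10.9 130.9] 139.78048216317998 20.521169034501472
0 139.78048216317998 axis r at z80 [-27.4  -6.2] 28.072939129937048
6 141.9950334404379 axis r at z80 [-24.9  -5.6] 25.510404886979362
12 144.4250527080779 axis r at z80 [-22.4  -5.1] 22.947870644021677
18 147.05985916527692 axis r at z80 [-19.9  -4.5] 20.38533640106406
22 148.92483471994996 axis r at z80 [-18.2  -4.1] 18.676980239092273
```

Triangulation puts the gouge at rest with its tip on the pot floor: tip to top is 149 mm against the 150 mm given, and the handle rests against the rim. Both brush heads are still in the pot.

```bash
python3 -c "
from h import *
st(); print(env.hand_in())"
```

```text
t 75.1 tcp [420. -60. 330.] w 36.3 gf 0.0 F [ 0.8 -0.1 -0.1]
the job is handed in; nothing more can be done
None
```

I handed the job in at 75 s: all three kits are made up, everything is released, the tins stayed upright and both brushes are still in the pot; the gouge's final position was checked by measurement only, since the picture limit was used up.

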